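# Find the vending-door handle with a worn seat

## Robot

A 6-joint arm with a two-finger parallel gripper is mounted at the origin on the work surface. World frame = base frame: x ahead of the robot, y to its left, z up, the work surface at z = 0. Lengths are in mm, angles in degrees, forces in N, time in s.
With the tool pointing down it reaches from about 350 to 950 mm from the base axis. Payload 17.4 kg.
Tool frame: the origin (TCP) lies midway between the tips of the shut fingers; the grasp point (between the pads) lies 19 mm behind it; x points along the fingers, y is the direction in which the jaws open and shut, and the axes are right-handed (so a half turn about x gives the same grasp; the last joint's range is limited). The gripper opens to 93 mm and grips with 3 to 60 N. Pads are 15 mm wide; open, the fingers measure 128 mm over their backs; the gripper's body (75 mm by 188 mm) begins 65 mm behind the grasp point.
Start: joints at [-70.692, 6.646, 82.598, -0, 90.757, -2.166], TCP at [247.1, -628.151, 218.646] pointing down, gripper open.
Joint ranges: [-162.19, 162.19], [-47.58, 125.68], [4.15, 143.07], [-65.23, 245.23], [0.69, 171.88], [-170.13, 170.13]. Speed limits (degrees/s): [108.29, 108.29, 127.2, 180, 180, 180].

## Interface

Orientations are given as a 3x3 rotation matrix whose columns are the frame's x, y, z axes.
In Python, from station import manip gives the robot as it stands.
- The arm moves only by the tool step_arm, never from a script. Its argument "plan" is one flat list of numbers, 7 for each row, row after row: the shift along the tool's x, y, z in mm, then the turn, a rotation vector about the tool's x, y, z in degrees, then the opening, from 0 (shut) to 1 (fully open). In form: [dx, dy, dz, rx, ry, rz, claw, dx, dy, dz, rx, ry, rz, claw, ...]. A call has 1 to 8 rows; each row is the pose to reach, as a shift and turn from the pose measured when the call began, along the tool's axes at that moment; what a row does not reach only later rows make up. A row lasts 1/8 s, in which the tool goes at most 62.5 mm and 10.7 degrees, less where a joint would pass 70% of its speed; a pose out of reach is approached as far as the arm can. A call with a gripper value outside its range is refused whole. The fingers move at their own pace and stop on an object; "newtons" is the grip in N (left out, the last holds). Time passes only in rows, so rows that repeat a pose let the fingers close. It gives the time, the measured TCP pose, the force and the opening at its end, in the units of the state.
- manip.sense(): the state, without advancing time (a new reading comes with each control period).
- manip.read_camera(name): name is "scene" or "side" or "wrist"; returns (picture, depth): 420x560x3 uint8, red, green, blue; 420x560 float32, mm along the optical axis (not along the pixel's ray), 0 where there is no reading.
- manip.camera_model(name): a dict with "camera_matrix" (3x3 intrinsics, pixels), "k1" (the pictures are not rectified: a ray, as slopes to the right and down, at radius r is drawn at 1 + k1 r^2 times it, then the intrinsics apply), "cam_to_world" (4x4, takes a point from camera to world coordinates); the wrist camera has in their place "tool_from_camera" (4x4, takes a point from camera to tool coordinates, whose origin is the TCP and whose axes are the tool frame's). Camera axes: x right, y up, looking along -z (the intrinsics and any distortion apply to the point x, -y, -z); pixel columns grow to the right and rows downward; lengths in mm; the calibration is good to about 2 mm. A picture is of the moment at which its call begins: read the wrist's pose just before it. camera_model takes no time and is no camera call.
- manip.hand_in(): hands the job in, once; it reports no verdict.
The state is a dict: "clock": time; "joint_positions": joint angles; "qd": joint speeds; "tau": joint torques, N m; "tool_pos": TCP position; "ee_rot": TCP orientation; "contact_force": force on the tool from outside, world axes, zero at the start; "ft_torque": the same for the moment, N m; "width": finger opening in mm.
Only numpy, scipy, OpenCV 4.12 (cv2) and the standard library are available. Lean on these libraries where they do the work, as an engineer would, in place of code of your own. Each camera call takes 0.05 s, during which the arm holds its last target.

## Task

One of the four black latch handles on the snack-vending door bank sits loose in a worn seat. Gently wiggle the handles side to side to feel which one has free play instead of springing back, pull that one straight out and lower it into the shallow steel tray. Leave the three sound handles fully down in their seats, do not force them, and do not disturb the other things.

Things in the scene. Friction and masses are not known exactly. Their poses are not given: they have to be found in the camera images.
- handle_a_grip (a point): one of four identical-looking black latch handles in a row along the near side of the door bank, 100 mm apart (which letter is where changes). The point is the centre of its upright wing: 44 mm long (own x), 14 mm thick (own y), 36 mm high; pinch it across the 14 mm from above. Under it a neck 18 mm across, then a round skirt 44 mm across, 6 mm thick; z is up. Mass 0.08 to 0.17 kg
- handle_b_grip (a point): another latch handle, wing centre as for handle_a. The skirt's underside is 32 mm below this point and rests on the bank's top face. Under the skirt a plain round spindle, 16 mm across, 30 mm long, sits in the seat: the handle turns freely about z and is greased and lifts straight out, no catch, so lifting does not tell a loose one from a sound one
- handle_c_grip (a point): another latch handle, wing centre as for handle_a. A handle in a sound seat gives about 1 mm for every 2 to 3 N of side push and springs back; more than 5 mm (about 15 N) harms the seat. In the worn seat the handle slides at least 3 mm either way from where it stands with hardly any force (under 2 N), then meets a hard stop
- handle_d_grip (a point): another latch handle, wing centre as for handle_a
- doorbank: metal door bank with four glazed flaps lying on its back, fixed: 222 mm (own x) by 420 mm (own y), origin on the table. In its frame the handles stand at x = -60, y = -150, -50, 50, 150 mm; the top face round them is 45 mm above the table, the glazing 37 mm. Exactly one seat is worn. A screwdriver and a spanner lie flat on the table between the bank and the robot
- tray: shallow open steel tray, 170 (own x) by 150 (own y) by 32 mm high, wall and floor 3 mm; origin at the centre of its underside on the table. It stands to the left or the right of the door bank; on the other side is a deeper grey plastic tub, 85 mm high, not to be used. Fixed. An oil bottle and a glass jar stand beyond tray and tub
- hinge_leaf: loose steel hinge leaf, 60 x 28 x 6 mm, lying on the glazed part of the door bank; a bystander, origin on its underside
- knob_cap: loose black round cap, 32 mm across, 12 mm high, lying on the glazed part of the door bank; a bystander, origin on its underside
Not all that is in view belongs to the job. Leave any orange or turquoise look-alike of the part that bears handle_b_grip alone.

How it is judged (in metres and radians):
On the way, in this order (a step that is already met when the one before it is completed fails the run):
1. the loose handle has been moved sideways in its seat (wing centre at least 1.5 mm off) while still fully down ((((horizontal distance between handle_a and mount_p_c0 below 0.008 m and height (world z) of handle_a below 0.0475 m) and horizontal distance between handle_a_grip and mount_p_c0 above 0.0015 m) or ((horizontal distance between handle_b and mount_p_c0 below 0.008 m and height (world z) of handle_b below 0.0475 m) and horizontal distance between handle_b_grip and mount_p_c0 above 0.0015 m) or ((horizontal distance between handle_c and mount_p_c0 below 0.008 m and height (world z) of handle_c below 0.0475 m) and horizontal distance between handle_c_grip and mount_p_c0 above 0.0015 m) or ((horizontal distance between handle_d and mount_p_c0 below 0.008 m and height (world z) of handle_d below 0.0475 m) and horizontal distance between handle_d_grip and mount_p_c0 above 0.0015 m))), for 0.05 s.
2. the loose handle is out of its seat, held by the fingers clear of the door bank (((height (world z) of handle_a above 0.077 m and contact force between handle_a and the fingers above 0.5 N) or (height (world z) of handle_b above 0.077 m and contact force between handle_b and the fingers above 0.5 N) or (height (world z) of handle_c above 0.077 m and contact force between handle_c and the fingers above 0.5 N) or (height (world z) of handle_d above 0.077 m and contact force between handle_d and the fingers above 0.5 N))), for 0.05 s.
At the end, for the whole second after the job is handed in: The loose handle is out of its seat and lies at rest in the steel tray (its wing centre within the outline of the tray and less than 65 mm above the table); each sound handle stands in its seat within 3 mm of where it started (((x of handle_a_grip in the frame of tray between -0.088 and 0.088 m and y of handle_a_grip in the frame of tray between -0.078 and 0.078 m and height (world z) of handle_a_grip below 0.065 m and linear speed of handle_a below 0.02 m/s and contact force between handle_a and tray above 0.1 N) or distance of handle_a from where it was at the start of the episode below 0.003 m) and ((x of handle_b_grip in the frame of tray between -0.088 and 0.088 m and y of handle_b_grip in the frame of tray between -0.078 and 0.078 m and height (world z) of handle_b_grip below 0.065 m and linear speed of handle_b below 0.02 m/s and contact force between handle_b and tray above 0.1 N) or distance of handle_b from where it was at the start of the episode below 0.003 m) and ((x of handle_c_grip in the frame of tray between -0.088 and 0.088 m and y of handle_c_grip in the frame of tray between -0.078 and 0.078 m and height (world z) of handle_c_grip below 0.065 m and linear speed of handle_c below 0.02 m/s and contact force between handle_c and tray above 0.1 N) or distance of handle_c from where it was at the start of the episode below 0.003 m) and ((x of handle_d_grip in the frame of tray between -0.088 and 0.088 m and y of handle_d_grip in the frame of tray between -0.078 and 0.078 m and height (world z) of handle_d_grip below 0.065 m and linear speed of handle_d below 0.02 m/s and contact force between handle_d and tray above 0.1 N) or distance of handle_d from where it was at the start of the episode below 0.003 m) and horizontal distance between each of handle_a, handle_b, handle_c, handle_d and mount_p_c0 above 0.03 m); the robot touches nothing.
It fails at once if a handle in a sound seat is drawn up out of it (by more than 5 mm) ((horizontal distance between handle_a and mount_p_c0 above 0.03 m and height (world z) of handle_a above 0.05 m and distance of handle_a from where it was at the start of the episode below 0.02 m) or (horizontal distance between handle_b and mount_p_c0 above 0.03 m and height (world z) of handle_b above 0.05 m and distance of handle_b from where it was at the start of the episode below 0.02 m) or (horizontal distance between handle_c and mount_p_c0 above 0.03 m and height (world z) of handle_c above 0.05 m and distance of handle_c from where it was at the start of the episode below 0.02 m) or (horizontal distance between handle_d and mount_p_c0 above 0.03 m and height (world z) of handle_d above 0.05 m and distance of handle_d from where it was at the start of the episode below 0.02 m)).
It fails at once if a sound handle is forced: its seat is pushed more than 5 mm aside (about 20 N) (distance of any of sleeve_q_c0, sleeve_r_c0, sleeve_s_c0 from where it was at the start of the episode above 0.005 m).
It fails at once if a handle is dropped: it falls free of the fingers faster than 0.8 m/s ((contact force between handle_a and the fingers below 0.05 N and linear speed of handle_a above 0.8 m/s) or (contact force between handle_b and the fingers below 0.05 N and linear speed of handle_b above 0.8 m/s) or (contact force between handle_c and the fingers below 0.05 N and linear speed of handle_c above 0.8 m/s) or (contact force between handle_d and the fingers below 0.05 N and linear speed of handle_d above 0.8 m/s)).
It fails at once if a bystander is moved more than 30 mm (distance of any of hinge_leaf_c0, knob_cap_c0, oil_c0, jar_c0, driver_c0, spanner_c0 from where it was at the start of the episode above 0.03 m).
It also fails if it takes over 72 s, if anything falls off the work surface, if the arm or the gripper's body presses on something with over 40 N, if the wrist force passes 120 N, or if a joint passes its speed limit or range.

## Working session

There is one attempt and no reset: what is moved stays moved. The work goes in short steps, Python scripts to look and compute and a tool call to move; the robot and the scene stay as the last step left them, time stands still between calls to the robot, and variables do not carry over. Pictures are saved under pics/ and viewed, and the job is handed in when it is done.

Besides the shell and the picture viewer there is one more tool, called as name(argument=value, ...) on one line, values as JSON. step_arm: Moves the arm, as the interface text tells. Its arguments: {"type":"object","properties":{"plan":{"type":"array"},"newtons":{"type":"number"}},"required":["plan"]}

```bash
mkdir -p pics; ls
python3 - <<'E'
from station import manip
import cv2,numpy as np
s=manip.sense(); print(s)
for n in ["scene","side","wrist"]:
    p,d=manip.read_camera(n)
    cv2.imwrite(f"pics/{n}0.png",p[:,:,::-1]); np.save(f"pics/{n}0_d.npy",d); np.save(f"pics/{n}0_p.npy",p)
    print(n,manip.camera_model(n))
E
```

```text
pics
{'clock': 0.0, 'joint_positions': array([-7.06918200e+01,  6.67556311e+00,  8.26346411e+01,  3.49533023e-04,
        9.07567950e+01, -2.16382645e+00]), 'qd': array([0.09060944, 0.10113334, 0.00501955, 0.00263242, 0.07068336,
       0.08608122]), 'tau': array([ 2.67262385e-04, -7.21263313e+01, -6.22614098e+01,  7.80826597e-02,
        2.37321854e-02, -1.09300065e-04]), 'tool_pos': array([ 247.03087128, -627.96011418,  217.90022675]), 'ee_rot': array([[-3.80889691e-04,  3.66046449e-01, -9.30596503e-01],
       [ 1.10560110e-03, -9.30595848e-01, -3.66046644e-01],
       [-9.99999316e-01, -1.16829191e-03, -5.02469919e-05]]), 'contact_force': array([ 0.1840203 ,  0.63104446, -0.89007501]), 'ft_torque': array([-0.01395565, -0.00503097,  0.01669336]), 'width': 92.35271519870878}
scene {'camera_matrix': array([[408.74753571,   0.        , 277.78495257],
       [  0.        , 408.74753571, 206.3273901 ],
       [  0.        ,   0.        ,   1.        ]]), 'k1': 0.038500627044258474, 'cam_to_world': array([[ 4.80922031e-01, -5.75937557e-01,  6.61067266e-01,
         1.21722648e+03],
    
[... 685 characters left out ...]
,  7.42635521e-01,
         7.62224540e+02],
       [ 0.00000000e+00,  0.00000000e+00,  0.00000000e+00,
         1.00000000e+00]])}
wrist {'camera_matrix': array([[311.0345737 ,   0.        , 277.03283281],
       [  0.        , 311.0345737 , 211.71342797],
       [  0.        ,   0.        ,   1.        ]]), 'k1': -0.05596834367613761, 'tool_from_camera': array([[ 2.49782260e-04,  2.83701221e-01, -9.58912694e-01,
        -1.65998677e+02],
       [ 9.99999958e-01,  7.11176016e-05,  2.81525525e-04,
         6.53595717e-01],
       [ 1.48064706e-04, -9.58912724e-01, -2.83701192e-01,
        -7.92121831e+01],
       [ 0.00000000e+00,  0.00000000e+00,  0.00000000e+00,
         1.00000000e+00]])}
```

View pics/scene0.png

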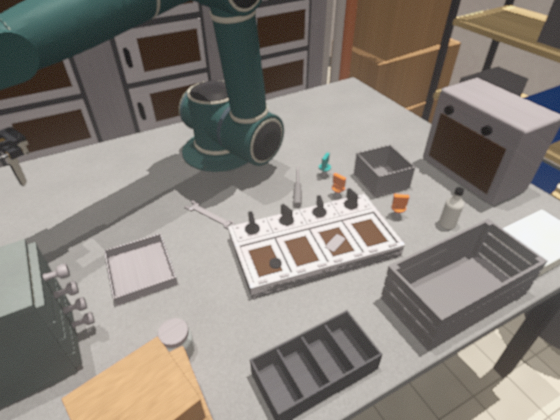

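View pics/side0.png

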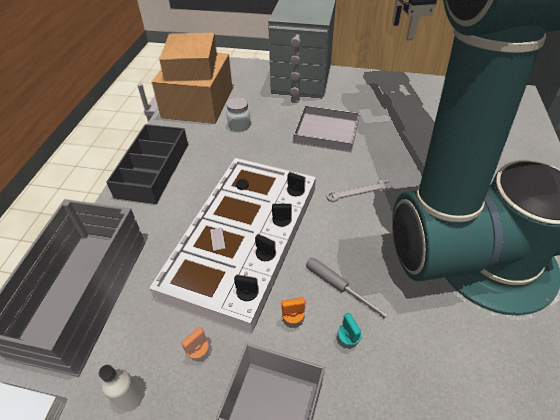

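View pics/wrist0.png

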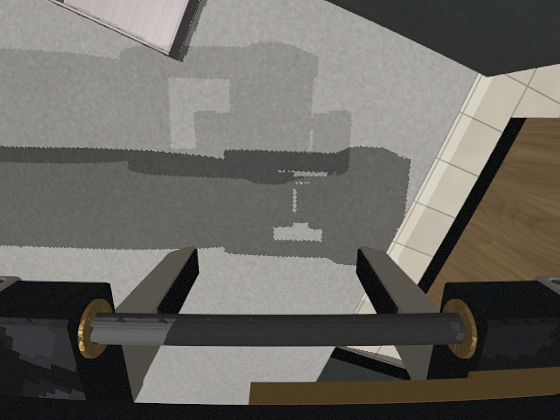

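```bash
cat > h.py <<'E'
import numpy as np,cv2
def rays(uv,m):
    K=m["camera_matrix"];k=m["k1"]
    uv=np.asarray(uv,float).reshape(-1,2)
    xd=(uv[:,0]-K[0,2])/K[0,0]; yd=(uv[:,1]-K[1,2])/K[1,1]
    x,y=xd.copy(),yd.copy()
    for _ in range(20):
        f=1+k*(x*x+y*y); x=xd/f;y=yd/f
    return np.stack([x,-y,-np.ones_like(x)],1)
def T_of(m,s=None):
    if "cam_to_world" in m: return m["cam_to_world"]
    T=np.eye(4);T[:3,:3]=s["ee_rot"];T[:3,3]=s["tool_pos"]
    return T@m["tool_from_camera"]
def cloud(d,m,s=None):
    h,w=d.shape
    v,u=np.mgrid[:h,:w]
    r=rays(np.stack([u.ravel(),v.ravel()],1),m)*d.reshape(-1,1)
    T=T_of(m,s)
    P=r@T[:3,:3].T+T[:3,3]
    P[d.ravel()<=0]=np.nan
    return P.reshape(h,w,3)
def onplane(uv,m,z,s=None):
    T=T_of(m,s); r=rays(uv,m)@T[:3,:3].T
    t=(z-T[2,3])/r[:,2]
    return T[:3,3]+r*t[:,None]
E
python3 - <<'E'
from station import manip
from h import *
for n in ["scene","side"]:
    m=manip.camera_model(n);d=np.load(f"pics/{n}0_d.npy");p=np.load(f"pics/{n}0_p.npy").astype(int)
    P=cloud(d,m); print(n,"zero",(d<=0).mean())
    ctr={"scene":[(140,267),(384,170),(252,222),(352,198),(315,235)],"side":[(327,127),(276,385),(296,185),(247,288),(240,180)]}[n]
    for c in ctr: print(c,P[c[1],c[0]].round(1))
    mx=p.max(2); dark=mx<70
    x,y,z=P[...,0],P[...,1],P[...,2]
    sel=dark&(z>60)&(z<110)&(x>250)&(x<800)&(abs(y)<450)
    nl,L,st,ce=cv2.connectedComponentsWithStats(sel.astype(np.uint8))
    for i in range(1,nl):
        if st[i,4]>25:
            q=P[L==i]; print(i,st[i],"z",np.percentile(q[:,2],[5,50,95]).round(1),"med",np.median(q,0).round(1))
            t=q[q[:,2]>82][:,:2].astype(np.float32)
            if len(t)>6: print("   rect",cv2.minAreaRect(t))
E
```

```text
scene zero 0.003979591836734694
(140, 267) [ 422.6 -396.6    3.9]
(384, 170) [400.5 438.6   5.3]
(252, 222) [ 498.1 -102.4   92.8]
(352, 198) [536.4 194.3  81.5]
(315, 235) [574.5  48.2  37.8]
1 [256 153  12   7  27] z [ 98.1 104.8 109.5] med [252.4  53.3 104.8]
   rect ((252.40513610839844, 52.35144805908203), (4.020214557647705, 39.79267883300781), 2.9845786094665527)
side zero 0.003958333333333334
(327, 127) [ 429.9 -414.4    4.9]
(276, 385) [435.1 354.5   1.2]
(296, 185) [472.7 -91.6  66.6]
(247, 288) [520.3 204.9  67.3]
(240, 180) [ 614.9 -102.3   49.1]
7 [287 173  18  16 207] z [64.6 83.5 95.6] med [473.2 -90.9  83.5]
   rect ((473.3058166503906, -92.97373962402344), (11.412169456481934, 41.01801681518555), 73.32272338867188)
8 [272 204  19  15 247] z [63.4 83.5 96.3] med [490.1   7.3  83.5]
   rect ((490.7448425292969, 5.261857986450195), (39.70626449584961, 11.652703285217285), 10.730037689208984)
10 [122 217  12  20  57] z [ 91.5  98.1 108.7] med [799.5 119.4  98.1]
   rect ((799.1981811523438, 120.15059661865234), (49.86393356323242, 1.563902497291565), 89.94488525390625)
1
[... 158 characters left out ...]
1796875, 187.94882202148438), (2.9653329849243164, 75.55270385742188), 0.08757970482110977)
15 [255 235  20  19 254] z [63.4 85.6 95.4] med [505.6 106.4  85.6]
   rect ((506.16204833984375, 102.63643646240234), (11.211246490478516, 42.33104705810547), 71.82814025878906)
18 [113 246  14  17  53] z [62.9 73.4 80. ] med [798.9 174.   73.4]
22 [234 275  24  17 301] z [64.  86.2 95.8] med [522.2 205.2  86.2]
   rect ((522.7385864257812, 201.70611572265625), (42.2868766784668, 11.247320175170898), 0.36600714921951294)
23 [ 54 278  50  86 950] z [ 62.2  88.3 107.9] med [798.9 341.2  88.3]
   rect ((797.9772338867188, 334.70587158203125), (4.083960056304932, 148.50059509277344), 0.03786952793598175)
```

Run:
```python
import cv2
a=cv2.imread("pics/scene0.png")[130:300,80:420]; cv2.imwrite("pics/sc_crop.png",cv2.resize(a,None,fx=2.3,fy=2.3,interpolation=cv2.INTER_CUBIC))
a=cv2.imread("pics/side0.png")[90:370,140:400]; cv2.imwrite("pics/sd_crop.png",cv2.resize(a,None,fx=2.1,fy=2.1,interpolation=cv2.INTER_CUBIC))
```

```text
(no output)
```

View pics/sc_crop.png

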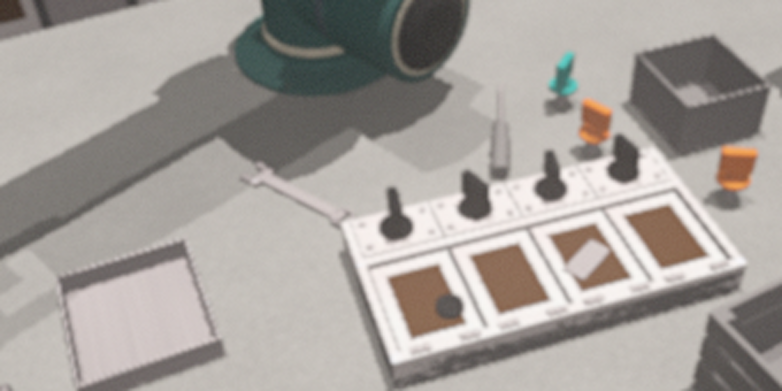

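View pics/sd_crop.png

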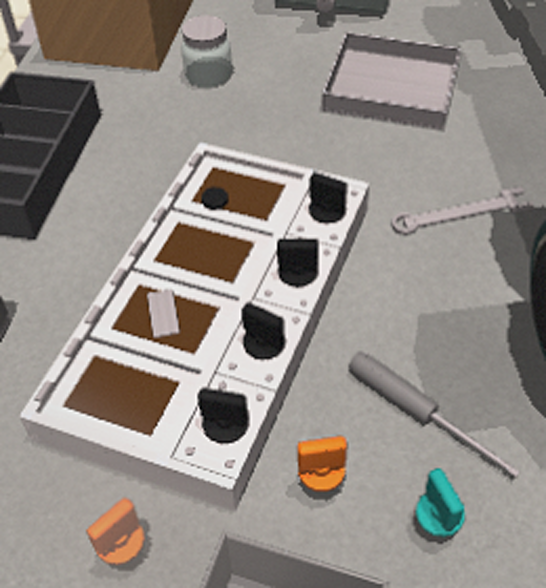

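The black handles are at side pixels (296,185), (281,214), (265,248) and (246,288). Not to be confused with them are the orange look-alikes at (293,310) and (195,345), the turquoise one at (348,330), and the knob cap at (241,184). The steel tray is the pinkish shallow one at side (327,127), and the tub is at (276,385). I'll move above the row for a wrist view.

step_arm(plan=[0,-551,-462,31,0,0,0.45,0,-551,-462,31,0,0,0.45,0,-551,-462,31,0,0,0.45,0,-551,-462,31,0,0,0.45,0,-551,-462,31,0,0,0.45,0,-551,-462,31,0,0,0.45,0,-551,-462,31,0,0,0.45,0,-551,-462,31,0,0,0.45], newtons=8)

```text
clock: 1.15
tool_pos: [405.8, -152.1, 218.7]
ee_rot: [[0.0, -0.166, -0.986], [0.001, -0.986, 0.166], [-1.0, -0.001, -0.0]]
contact_force: [0.9, -0.8, -0.6]
width: 41.8
```

step_arm(plan=[0,-215,-34,0,0,0,0.45,0,-215,-34,0,0,0,0.45,0,-215,-34,0,0,0,0.45,0,-215,-34,0,0,0,0.45,0,-215,-34,0,0,0,0.45,0,-215,-34,0,0,0,0.45])

```text
clock: 1.9
tool_pos: [474.8, 53.9, 218.7]
ee_rot: [[-0.0, -0.166, -0.986], [0.0, -0.986, 0.166], [-1.0, -0.0, 0.0]]
contact_force: [0.9, 0.0, -0.1]
width: 41.6
```

Run:
```python
from station import manip
from h import *
import pickle
s=manip.sense(); p,d=manip.read_camera("wrist")
pickle.dump((s,p,d,manip.camera_model("wrist")),open("pics/w1.pkl","wb"))
cv2.imwrite("pics/w1.png",p[:,:,::-1]); print(s["tool_pos"],s["contact_force"],s["joint_positions"])
m=manip.camera_model("wrist")
P=cloud(d,m,s); x,y,z=P[...,0],P[...,1],P[...,2]
dark=p.max(2)<90
sel=dark&(z>80)&(z<105)&(x>420)&(x<570)
nl,L,st,ce=cv2.connectedComponentsWithStats(sel.astype(np.uint8))
for i in range(1,nl):
    if st[i,4]>25:
        q=P[L==i]; print(i,st[i],"z",np.percentile(q[:,2],[5,50,95]).round(1),"med",np.median(q,0).round(1))
        t=q[q[:,2]>91][:,:2].astype(np.float32)
        if len(t)>6: print("   rect",cv2.minAreaRect(t))
```

```text
[474.81067331  53.89155888 218.67063329] [ 0.91484991  0.002166   -0.05391339] [ 3.40475789e+00 -1.85484396e+01  1.05876359e+02  1.85485766e-02
  9.26746908e+01  1.02947069e+02]
1 [214 155  21  47 707] z [85.8 94.2 95.7] med [510.   98.5  94.2]
   rect ((508.5125732421875, 99.93243408203125), (14.075993537902832, 44.0382194519043), 70.68903350830078)
2 [313 155  27  46 696] z [87.9 94.2 95.7] med [494.    3.1  94.2]
   rect ((492.4217834472656, 2.3096208572387695), (43.7584114074707, 13.930804252624512), 10.611067771911621)
3 [415 155  27  46 835] z [82.2 93.8 95.8] med [477.6 -93.9  93.8]
   rect ((476.1485290527344, -95.90792846679688), (14.089337348937988, 43.192989349365234), 74.00240325927734)
4 [109 156  28  46 818] z [82.2 93.8 95.8] med [525.9 194.7  93.8]
   rect ((524.7467041015625, 197.8168182373047), (13.947526931762695, 43.07523727416992), 89.34458923339844)
8 [ 26 225  22  64 211] z [80.2 82.4 84.6] med [460.3 324.2  82.4]
```

View pics/w1.png

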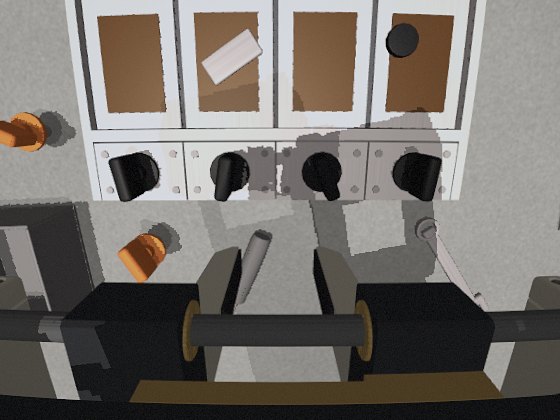

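All four wings measure 14x44 mm with tops at about 94-95 mm. They sit in the wrist view at (130,178), (226,178), (325,178) and (428,178). I'll start with the handle at (508.5, 99.9).

step_arm(plan=[89,-51,-25.5,10,0,0,0.45,89,-51,-25.5,10,0,0,0.45,89,-51,-25.5,10,0,0,0.45,89,-51,-25.5,10,0,0,0.45])

```text
clock: 2.45
tool_pos: [508.7, 98.7, 131.0]
ee_rot: [[0.001, -0.336, -0.942], [0.0, -0.942, 0.336], [-1.0, -0.001, -0.001]]
contact_force: [-0.3, 0.2, -0.1]
width: 42.2
```

```bash
cat > wl.py <<'E'
import sys
from station import manip
from h import *
s=manip.sense(); p,d=manip.read_camera("wrist")
cv2.imwrite(f"pics/{sys.argv[1]}.png",p[:,:,::-1]); m=manip.camera_model("wrist")
print(s["clock"],s["tool_pos"],s["contact_force"],s["width"])
P=cloud(d,m,s); z=P[...,2]
R=s["ee_rot"]
dist=np.hypot(P[...,0]-s["tool_pos"][0],P[...,1]-s["tool_pos"][1])
sel=(p.max(2)<90)&(z>89)&(z<100)&(dist<40)
nl,L,st,ce=cv2.connectedComponentsWithStats(sel.astype(np.uint8))
for i in range(1,nl):
    if st[i,4]>60:
        t=P[L==i]; r=cv2.minAreaRect(t[:,:2].astype(np.float32)); c=np.array([*r[0],95])
        print(st[i],r,"z",np.median(t[:,2]),"tool offset",(R.T@(c-s["tool_pos"])).round(1))
E
python3 wl.py w2
```

```text
2.45 [508.65004599  98.69602673 131.00035548] [-0.32588367  0.24803782 -0.11923552] 42.22178837532491
[ 265  208   20   59 1102] ((508.972412109375, 100.15029907226562), (13.45398998260498, 42.93864059448242), 70.76470184326172) z 94.36814616108424 tool offset [36.  -1.5  0.2]
```

View pics/w2.png

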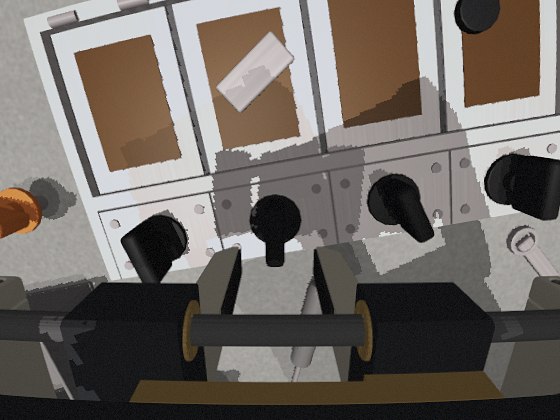

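The wrist view shows the black wing at (275,240), between the fingers and about 1.5 mm off centre. I'll correct that and descend.

step_arm(plan=[30,-1.5,0,0,0,0,0.45,55,-1.5,0,0,0,0,0.45,73,-1.5,0,0,0,0,0.45,73,-1.5,0,0,0,0,0.45,73,-1.5,0,0,0,0,0.45])

```text
clock: 3.12
tool_pos: [510.1, 100.1, 59.8]
ee_rot: [[0.004, -0.336, -0.942], [0.001, -0.942, 0.336], [-1.0, -0.002, -0.003]]
contact_force: [-1.1, 0.2, -0.8]
width: 41.5
```

step_arm(plan=[1,0,1,0,0,0,0.3,1,0,1,0,0,0,0.2,1,0,1,0,0,0,0.1,1,0,1,0,0,0,0.1,1,0,1,0,0,0,0.1], newtons=8)

```text
clock: 3.75
tool_pos: [509.3, 100.5, 59.0]
ee_rot: [[0.004, -0.336, -0.942], [0.001, -0.942, 0.336], [-1.0, -0.002, -0.004]]
contact_force: [-0.2, 0.4, 3.3]
width: 16.3
```

```bash
cat > f.py <<'E'
from station import manip
s=manip.sense();R=s["ee_rot"];print(s["clock"],s["tool_pos"].round(2),"F world",s["contact_force"].round(2),"F tool",(R.T@s["contact_force"]).round(2),s["width"])
E
python3 f.py
```

```text
3.75 [509.27 100.48  58.99] F world [-0.18  0.43  3.33] F tool [-3.33 -0.35  0.31] 16.338972634508544
```

step_arm(plan=[0,0,0,0,0,0,0.05,0,0,0,0,0,0,0.05,0,0,0,0,0,0,0.05], newtons=8)

```text
clock: 4.12
tool_pos: [509.2, 100.5, 59.0]
ee_rot: [[0.004, -0.336, -0.942], [0.001, -0.942, 0.336], [-1.0, -0.002, -0.003]]
contact_force: [-0.5, -0.0, 2.0]
width: 16.1
```

```bash
python3 f.py
```

```text
4.125 [509.25 100.5   58.99] F world [-0.46 -0.01  2.02] F tool [-2.02  0.16  0.42] 16.11392630550318
```

step_arm(plan=[0,1,0,0,0,0,0.05,0,2,0,0,0,0,0.05,0,2,0,0,0,0,0.05,0,2,0,0,0,0,0.05])

```text
clock: 4.62
tool_pos: [508.7, 98.8, 59.1]
ee_rot: [[0.004, -0.336, -0.942], [0.001, -0.942, 0.336], [-1.0, -0.003, -0.004]]
contact_force: [0.8, 4.8, 3.2]
width: 16.3
```

```bash
python3 f.py
```

```text
4.625 [508.73  98.78  59.15] F world [0.8  4.83 3.15] F tool [-3.14 -4.82  0.86] 16.33802261679591
```

step_arm(plan=[0,-2,0,0,0,0,0.05,0,-4,0,0,0,0,0.05,0,-4,0,0,0,0,0.05,0,-4,0,0,0,0,0.05])

```text
clock: 5.12
tool_pos: [509.9, 102.3, 59.0]
ee_rot: [[0.004, -0.336, -0.942], [0.001, -0.942, 0.336], [-1.0, -0.002, -0.004]]
contact_force: [-1.6, -4.3, 3.8]
width: 16.2
```

```bash
python3 f.py
```

```text
5.125 [509.95 102.28  59.05] F world [-1.57 -4.31  3.75] F tool [-3.76  4.58  0.02] 16.193476272579403
```

Pushed about 1.8 mm each way, it pushed back with -4.8 and +4.6 N, so this seat is sound. I'll recentre, release and go to the next handle.

step_arm(plan=[0,2,0,0,0,0,0.05,0,2,0,0,0,0,0.25,0,2,0,0,0,0,0.45,0,2,0,0,0,0,0.45,-25,2,0,0,0,0,0.45,-72,2,0,0,0,0,0.45,-72,2,0,0,0,0,0.45])

```text
clock: 6.0
tool_pos: [510.5, 100.6, 134.7]
ee_rot: [[0.009, -0.336, -0.942], [0.001, -0.942, 0.336], [-1.0, -0.005, -0.008]]
contact_force: [0.8, -0.3, 0.0]
width: 41.8
```

step_arm(plan=[0,98,-17.5,-30,0,0,0.45,0,98,-17.5,-30,0,0,0.45,0,98,-17.5,-30,0,0,0.45,0,98,-17.5,-30,0,0,0.45,0,98,-17.5,-30,0,0,0.45])

```text
clock: 6.62
tool_pos: [493.9, 2.8, 133.9]
ee_rot: [[0.009, 0.176, -0.984], [0.002, -0.984, -0.176], [-1.0, 0.0, -0.009]]
contact_force: [1.1, 0.1, -0.6]
width: 42.2
```

```bash
python3 wl.py w3
```

```text
6.625 [493.89593684   2.79153046 133.91870657] [ 1.08424912  0.09951572 -0.64526218] 42.17333575553789
[ 268  208   20   59 1109] ((492.58917236328125, 1.7342329025268555), (43.530906677246094, 13.831936836242676), 10.688051223754883) z 94.30548880396788 tool offset [38.9  0.8  1.8]
```

View pics/w3.png

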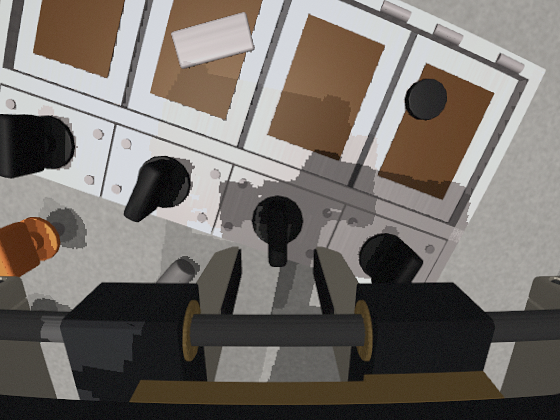

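The wrist view shows the next wing at (277,238), centred to within about 1 mm. Descending and pinching.

step_arm(plan=[30,0.8,2.5,0,-0.5,0,0.45,55,0.8,2.5,0,-0.5,0,0.45,75,0.8,2.5,0,-0.5,0,0.45,75,0.8,2.5,0,-0.5,0,0.3,75,0.8,2.5,0,-0.5,0,0.2,75,0.8,2.5,0,-0.5,0,0.1,75,0.8,2.5,0,-0.5,0,0.05,75,0.8,2.5,0,-0.5,0,0.05])

```text
clock: 7.68
tool_pos: [492.8, 1.8, 60.1]
ee_rot: [[0.002, 0.177, -0.984], [0.0, -0.984, -0.177], [-1.0, 0.0, -0.002]]
contact_force: [-0.7, 1.2, 6.1]
width: 13.5
```

step_arm(plan=[0,0,0,0,0,0,0.05,0,0,0,0,0,0,0.05,0,0,0,0,0,0,0.05])

```text
clock: 8.05
tool_pos: [492.9, 1.8, 60.1]
ee_rot: [[0.002, 0.177, -0.984], [0.0, -0.984, -0.177], [-1.0, 0.0, -0.002]]
contact_force: [0.8, 1.7, 1.0]
width: 14.1
```

```bash
python3 f.py
```

```text
8.05 [492.86   1.84  60.07] F world [0.81 1.68 1.01] F tool [-1.01 -1.51 -1.1 ] 14.083016546971693
```

step_arm(plan=[0,1,0,0,0,0,0.05,0,2,0,0,0,0,0.05,0,2,0,0,0,0,0.05,0,2,0,0,0,0,0.05])

```text
clock: 8.55
tool_pos: [493.2, 0.2, 60.1]
ee_rot: [[0.002, 0.177, -0.984], [0.001, -0.984, -0.177], [-1.0, -0.001, -0.002]]
contact_force: [-0.2, 5.2, 1.6]
width: 13.8
```

```bash
python3 f.py
```

```text
8.55 [4.9319e+02 2.2000e-01 6.0110e+01] F world [-0.16  5.19  1.59] F tool [-1.59 -5.14 -0.76] 13.848867197419331
```

step_arm(plan=[0,-2,0,0,0,0,0.05,0,-4,0,0,0,0,0.05,0,-4,0,0,0,0,0.05,0,-4,0,0,0,0,0.05])

```text
clock: 9.05
tool_pos: [492.5, 3.9, 60.1]
ee_rot: [[0.002, 0.177, -0.984], [0.001, -0.984, -0.177], [-1.0, -0.0, -0.002]]
contact_force: [1.0, -2.7, 0.1]
width: 13.9
```

```bash
python3 f.py
```

```text
9.05 [492.48   3.9   60.11] F world [ 0.99 -2.7   0.07] F tool [-0.07  2.83 -0.5 ] 13.945901165491266
```

The force slope is about 2.1 N/mm in both directions, so this one is sound too. I'll recentre, release and go to the right-end handle.

step_arm(plan=[0,1.3,0,0,0,0,0.05,0,1.3,0,0,0,0,0.25,0,1.3,0,0,0,0,0.45,0,1.3,0,0,0,0,0.45,-25,1.3,0,0,0,0,0.45,-72,1.3,0,0,0,0,0.45,-72,1.3,0,0,0,0,0.45])

```text
clock: 9.93
tool_pos: [494.0, 2.6, 135.7]
ee_rot: [[0.007, 0.177, -0.984], [0.0, -0.984, -0.177], [-1.0, 0.001, -0.007]]
contact_force: [0.7, -0.0, 0.2]
width: 42.1
```

step_arm(plan=[0,94.5,33.5,26,0,0,0.45,0,94.5,33.5,26,0,0,0.45,0,94.5,33.5,26,0,0,0.45,0,94.5,33.5,26,0,0,0.45,0,94.5,33.5,26,0,0,0.45])

```text
clock: 10.55
tool_pos: [477.7, -96.0, 135.0]
ee_rot: [[0.007, -0.27, -0.963], [0.001, -0.963, 0.27], [-1.0, -0.002, -0.006]]
contact_force: [-0.2, -0.1, -0.2]
width: 42.0
```

```bash
python3 wl.py w4
```

```text
10.55 [477.70352624 -96.02334544 135.04033006] [-0.24725174 -0.08789136 -0.2259732 ] 42.023201947614474
[ 270  208   19   58 1058] ((476.1835632324219, -97.4207763671875), (13.141607284545898, 42.872413635253906), 73.98194122314453) z 94.40273087672347 tool offset [40.   1.8  1.3]
```

View pics/w4.png

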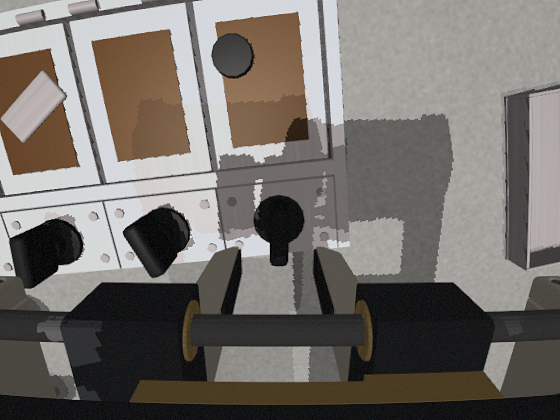

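The wing is at (280,240), between the fingers, with the tray visible at the right edge.

step_arm(plan=[30,1.3,1.8,0,-0.4,0,0.45,55,1.3,1.8,0,-0.4,0,0.45,76,1.3,1.8,0,-0.4,0,0.45,76,1.3,1.8,0,-0.4,0,0.3,76,1.3,1.8,0,-0.4,0,0.2,76,1.3,1.8,0,-0.4,0,0.1,76,1.3,1.8,0,-0.4,0,0.05,76,1.3,1.8,0,-0.4,0,0.05])

```text
clock: 11.6
tool_pos: [476.7, -96.8, 60.2]
ee_rot: [[0.001, -0.27, -0.963], [0.002, -0.963, 0.27], [-1.0, -0.002, -0.001]]
contact_force: [-0.5, -0.1, 5.8]
width: 14.2
```

step_arm(plan=[0,0,0,0,0,0,0.05,0,0,0,0,0,0,0.05,0,0,0,0,0,0,0.05])

```text
clock: 11.98
tool_pos: [476.7, -96.8, 60.2]
ee_rot: [[0.001, -0.27, -0.963], [0.002, -0.963, 0.27], [-1.0, -0.002, -0.001]]
contact_force: [0.3, 0.2, 0.6]
width: 13.9
```

```bash
python3 f.py
```

```text
11.975 [476.67 -96.76  60.18] F world [0.33 0.2  0.6 ] F tool [-0.6  -0.28 -0.26] 13.872856226497213
```

step_arm(plan=[0,1,0,0,0,0,0.05,0,2,0,0,0,0,0.05,0,2,0,0,0,0,0.05,0,2,0,0,0,0,0.05])

```text
clock: 12.48
tool_pos: [476.2, -98.5, 60.2]
ee_rot: [[0.002, -0.27, -0.963], [0.002, -0.963, 0.27], [-1.0, -0.003, -0.001]]
contact_force: [1.2, 4.7, 0.5]
width: 13.6
```

```bash
python3 f.py
```

```text
12.475 [476.23 -98.52  60.22] F world [1.22 4.65 0.51] F tool [-0.5  -4.81  0.08] 13.637156610748779
```

It pushed back with about 4.6 N for 1.75 mm, which also makes it sound. I'll release and go to the left-end handle, which should be the loose one.

step_arm(plan=[0,-1.8,0,0,0,0,0.05,0,-1.8,0,0,0,0,0.25,0,-1.8,0,0,0,0,0.45,0,-1.8,0,0,0,0,0.45,-25,-1.8,0,0,0,0,0.45,-72,-1.8,0,0,0,0,0.45,-72,-1.8,0,0,0,0,0.45])

```text
clock: 13.35
tool_pos: [478.0, -97.4, 135.8]
ee_rot: [[0.007, -0.27, -0.963], [0.001, -0.963, 0.27], [-1.0, -0.003, -0.006]]
contact_force: [-0.3, -0.2, -0.2]
width: 41.6
```

step_arm(plan=[0,-298,32.5,-15,0,0,0.45,0,-298,32.5,-15,0,0,0.45,0,-298,32.5,-15,0,0,0.45,0,-298,32.5,-15,0,0,0.45,0,-298,32.5,-15,0,0,0.45,0,-298,32.5,-15,0,0,0.45,0,-298,32.5,-15,0,0,0.45,0,-298,32.5,-15,0,0,0.45])

```text
clock: 14.35
tool_pos: [527.1, 197.2, 136.2]
ee_rot: [[0.007, -0.013, -1.0], [0.001, -1.0, 0.013], [-1.0, -0.001, -0.007]]
contact_force: [-0.6, 0.4, 0.7]
width: 42.0
```

```bash
python3 wl.py w5
```

```text
14.35 [527.07197176 197.17260306 136.18570473] [-0.5855479   0.37871652  0.71477817] 42.004344934803164
[ 265  207   19   59 1044] ((525.5172119140625, 198.998291015625), (13.155423164367676, 43.467079162597656), 89.49060821533203) z 94.35962886755485 tool offset [41.2 -1.8  1.8]
```

View pics/w5.png

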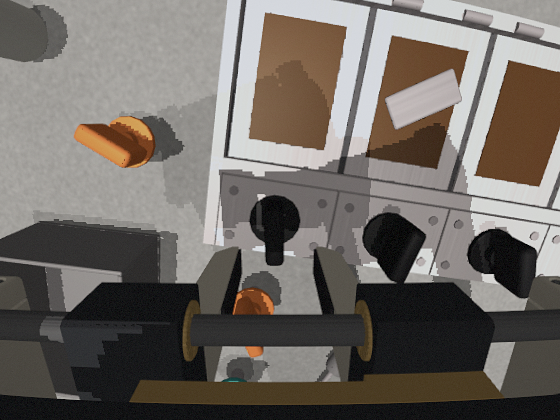

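The end wing is at (275,238). An orange look-alike sits low behind it at (253,315), and I'll stay clear of it.

step_arm(plan=[30,-1.8,2.2,0,-0.4,0,0.45,55,-1.8,2.2,0,-0.4,0,0.45,77,-1.8,2.2,0,-0.4,0,0.45,77,-1.8,2.2,0,-0.4,0,0.3,77,-1.8,2.2,0,-0.4,0,0.2,77,-1.8,2.2,0,-0.4,0,0.1,77,-1.8,2.2,0,-0.4,0,0.05,77,-1.8,2.2,0,-0.4,0,0.05])

```text
clock: 15.4
tool_pos: [526.0, 199.2, 60.4]
ee_rot: [[0.001, -0.013, -1.0], [0.001, -1.0, 0.013], [-1.0, -0.001, -0.001]]
contact_force: [-0.4, -1.2, 7.1]
width: 13.8
```

step_arm(plan=[0,0,0,0,0,0,0.05,0,0,0,0,0,0,0.05,0,0,0,0,0,0,0.05])

```text
clock: 15.78
tool_pos: [525.9, 199.2, 60.5]
ee_rot: [[0.001, -0.013, -1.0], [0.001, -1.0, 0.013], [-1.0, -0.001, -0.001]]
contact_force: [-0.2, 0.2, 1.5]
width: 13.9
```

```bash
python3 f.py
```

```text
15.775 [525.95 199.2   60.49] F world [-0.23  0.17  1.46] F tool [-1.46 -0.17  0.23] 13.933927491565829
```

step_arm(plan=[0,1,0,0,0,0,0.05,0,2,0,0,0,0,0.05,0,2,0,0,0,0,0.05,0,2,0,0,0,0,0.05])

```text
clock: 16.27
tool_pos: [526.0, 197.1, 60.5]
ee_rot: [[0.001, -0.013, -1.0], [0.001, -1.0, 0.013], [-1.0, -0.001, -0.001]]
contact_force: [0.1, -0.1, 0.1]
width: 13.9
```

```bash
python3 f.py
```

```text
16.275 [525.96 197.09  60.47] F world [ 0.11 -0.09  0.13] F tool [-0.13  0.09 -0.11] 13.850458261798538
```

There is no force at 2.1 mm offset, so this is free play. I'll check the other side.

step_arm(plan=[0,-2,0,0,0,0,0.05,0,-4.5,0,0,0,0,0.05,0,-4.5,0,0,0,0,0.05,0,-4.5,0,0,0,0,0.05])

```text
clock: 16.77
tool_pos: [526.0, 201.7, 60.5]
ee_rot: [[0.001, -0.013, -1.0], [0.001, -1.0, 0.013], [-1.0, -0.001, -0.001]]
contact_force: [-0.4, 0.5, 0.9]
width: 14.3
```

```bash
python3 f.py
```

```text
16.775 [525.99 201.71  60.47] F world [-0.36  0.54  0.87] F tool [-0.87 -0.54  0.36] 14.261080907302542
```

Free play of at least 2 mm each way with under 1 N, so this is the worn seat. I'll recentre, grip firmly and lift straight up.

step_arm(plan=[0,2.3,0,0,0,0,0.05,0,2.3,0,0,0,0,0.0,0,2.3,0,0,0,0,0.0,-8,2.3,0,0,0,0,0.0,-20,2.3,0,0,0,0,0.0,-35,2.3,0,0,0,0,0.0,-55,2.3,0,0,0,0,0.0,-55,2.3,0,0,0,0,0.0], newtons=22)

```text
clock: 17.77
tool_pos: [526.8, 199.6, 117.9]
ee_rot: [[0.005, -0.013, -1.0], [0.002, -1.0, 0.013], [-1.0, -0.002, -0.004]]
contact_force: [0.3, 0.0, -0.8]
width: 13.9
```

step_arm(plan=[-20,0,0,0,0,0,0.0,-50,0,0,0,0,0,0.0,-75,0,0,0,0,0,0.0,-75,0,0,0,0,0,0.0,-75,0,0,0,0,0,0.0])

```text
clock: 18.4
tool_pos: [526.2, 199.4, 192.1]
ee_rot: [[0.004, -0.013, -1.0], [0.002, -1.0, 0.013], [-1.0, -0.002, -0.004]]
contact_force: [0.4, 0.7, -1.8]
width: 14.1
```

Run:
```python
from station import manip
from h import *
s=manip.sense(); print(s["clock"],s["tool_pos"],s["ee_rot"].round(3),s["contact_force"],s["width"])
for n in ["scene","side"]:
    p,d=manip.read_camera(n); np.save(f"pics/{n}1_d.npy",d);np.save(f"pics/{n}1_p.npy",p)
    cv2.imwrite(f"pics/{n}1.png",p[:,:,::-1])
m=manip.camera_model("side"); d0=np.load("pics/side0_d.npy"); P=cloud(d0,m)
x,y,z=P[...,0],P[...,1],P[...,2]
for lo,hi in ((1,8),(25,40)):
    sel=(z>lo)&(z<hi)&(x>300)&(x<560)&(y<-270)&(y>-540)
    k=cv2.morphologyEx(sel.astype(np.uint8),cv2.MORPH_OPEN,np.ones((3,3)))
    nl,L,st,ce=cv2.connectedComponentsWithStats(k)
    for i in range(1,nl):
        if st[i,4]>80: print(lo,st[i],cv2.minAreaRect(P[L==i][:,:2].astype(np.float32)))
```

```text
18.4 [526.16058023 199.36754398 192.05034654] [[ 0.004 -0.013 -1.   ]
 [ 0.002 -1.     0.013]
 [-1.    -0.002 -0.004]] [ 0.38146274  0.72484443 -1.76525578] 14.07944135888249
1 [323 115  17  15 117] ((419.9403381347656, -449.5155944824219), (40.772254943847656, 76.86195373535156), 25.775388717651367)
```

View pics/side1.png

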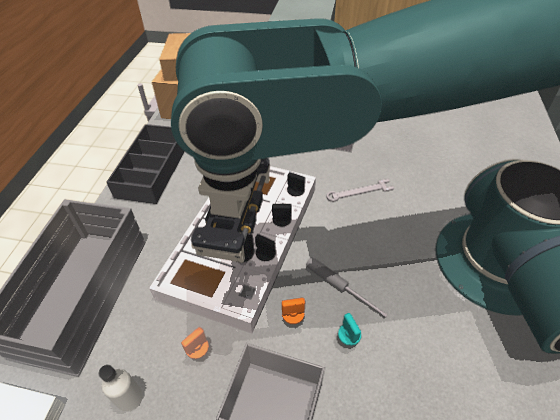

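The handle is held clear of the bank (side view about (250,230)), and the other three remain seated. Next is locating the tray.

Run:
```python
import cv2
a=cv2.imread("pics/side0.png")[95:160,280:375]; a=cv2.resize(a,None,fx=4,fy=4,interpolation=cv2.INTER_CUBIC)
b=cv2.imread("pics/scene0.png")[228:303,95:185]; b=cv2.resize(b,None,fx=4,fy=4,interpolation=cv2.INTER_CUBIC)
import numpy as np
c=np.zeros((300,760,3),np.uint8); c[:260,:380]=a; c[:300,400:760]=b
cv2.imwrite("pics/tray.png",c)
```

```text
(no output)
```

View pics/tray.png

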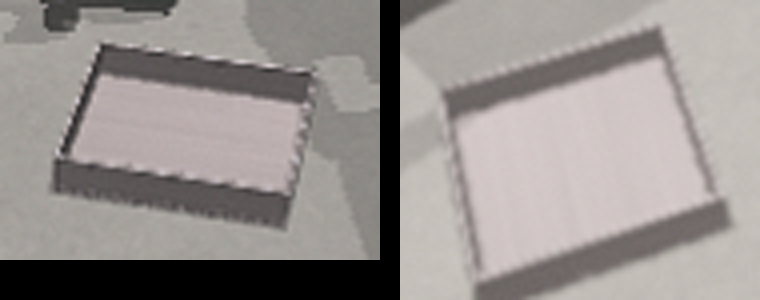

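Run:
```python
from station import manip
from h import *
for n,uv in (("side",[(305.5,106.5),(358.5,113),(352.5,143.7),(294.2,134.5)]),("scene",[(106,251),(160,235.5),(177,278.5),(114.2,298.7)])):
    P=onplane(uv,manip.camera_model(n),32)
    print(n,P.round(0)[:,:2].tolist(),"mean",P.mean(0).round(1),"sides",np.linalg.norm(P-np.roll(P,-1,0),axis=1).round(0))
```

```text
side [[504.0, -470.0], [342.0, -464.0], [350.0, -315.0], [516.0, -327.0]] mean [ 427.9 -393.8   32. ] sides [162. 150. 166. 144.]
scene [[351.0, -461.0], [364.0, -321.0], [531.0, -327.0], [517.0, -475.0]] mean [ 440.8 -395.8   32. ] sides [141. 167. 148. 166.]
```

The tray rim measures about 166x146 mm, centred near (434,-395). I'll carry the handle over it, high above the other handles.

step_arm(plan=[0,45,7,5,0,0,0,0,100,17,10,0,0,0,0,155,26,15,0,0,0,0,210,36,20,0,0,0,0,265,45,25,0,0,0,0,320,55,30,0,0,0,0,375,64,35,0,0,0,0,430,74,41,0,0,0])

```text
clock: 19.5
tool_pos: [445.6, -231.3, 189.9]
ee_rot: [[0.002, -0.668, -0.744], [0.002, -0.744, 0.668], [-1.0, -0.003, -0.0]]
contact_force: [0.9, -0.4, -1.7]
width: 13.8
```

step_arm(plan=[0,35,-25,0,8,0,0,0,80,-55,0,17,0,0,0,130,-93.5,0,26,0,0,0,130,-93.5,0,35,0,0,0,130,-93.5,0,43,0,0,0,130,-93.5,0,50,0,0,0,130,-93.5,0,50,0,0,0,130,-93.5,0,50,0,0], newtons=30)

```text
clock: 20.5
tool_pos: [428.5, -390.6, 189.9]
ee_rot: [[0.57, -0.668, -0.478], [-0.509, -0.744, 0.432], [-0.644, -0.003, -0.765]]
contact_force: [0.3, 0.5, -0.1]
width: 13.4
```

```bash
cat > both.py <<'E'
import sys
from station import manip
from h import *
s=manip.sense(); print(s["clock"],s["tool_pos"].round(1),s["ee_rot"].round(3).tolist(),s["contact_force"].round(1),s["width"],s["joint_positions"].round(1))
t=sys.argv[1]
a=manip.read_camera("side")[0];b=manip.read_camera("wrist")[0];c=manip.read_camera("scene")[0]
a=cv2.resize(a[60:220,230:420],(0,0),fx=2,fy=2);c=cv2.resize(c[180:340,60:250],(0,0),fx=2,fy=2)
o=np.zeros((600,800,3),np.uint8); o[:320,:380]=a;o[:320,400:780]=c;o[325:325+270,:360]=cv2.resize(b,(360,270))
cv2.imwrite(f"pics/{t}.png",o[:,:,::-1])
E
python3 both.py b1
```

```text
20.5 [ 428.5 -390.6  189.9] [[0.57, -0.668, -0.478], [-0.509, -0.744, 0.432], [-0.644, -0.003, -0.765]] [ 0.3  0.5 -0.1] 13.356085980305261 [-46.9 -35.1 129.5   6.7  36.   81.4]
```

View pics/b1.png

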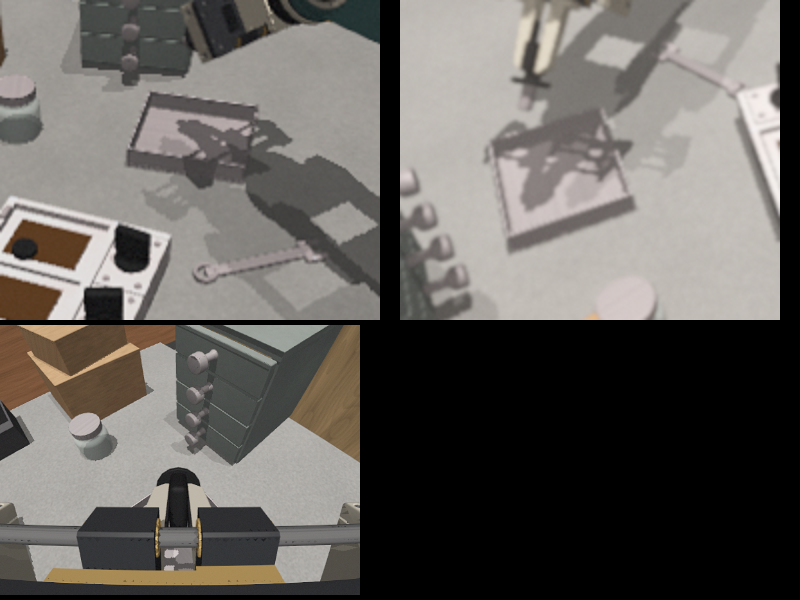

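The handle is held along the tool axis, with the spindle tilted outward above the tray. Lowering.

step_arm(plan=[25,0,30,0,0,0,0,50,0,60,0,0,0,0,75,0,88,0,0,0,0,90,0,107,0,0,0,0,90,0,107,0,0,0,0,90,0,107,0,0,0,0])

```text
clock: 21.4
tool_pos: [429.7, -391.1, 51.7]
ee_rot: [[0.571, -0.668, -0.477], [-0.51, -0.744, 0.431], [-0.643, -0.003, -0.766]]
contact_force: [-0.1, 0.0, -0.9]
width: 13.9
```

```bash
python3 both.py b2
```

```text
21.4 [ 429.7 -391.1   51.7] [[0.571, -0.668, -0.477], [-0.51, -0.744, 0.431], [-0.643, -0.003, -0.766]] [-0.1  0.  -0.9] 13.940927105635229 [-46.9 -25.3 137.2  12.3  18.6  75.3]
```

View pics/b2.png

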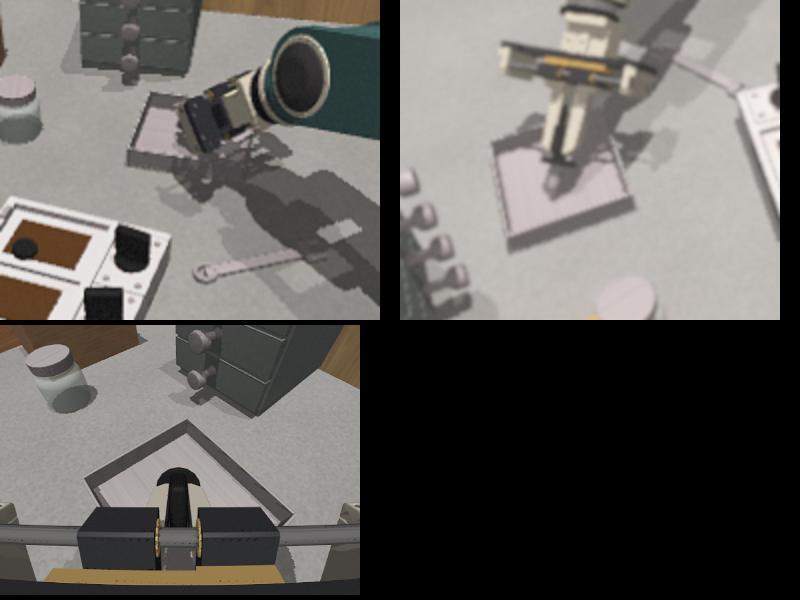

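Inside the outline. I'll move 15 mm further outward and feel for the floor.

step_arm(plan=[11.5,0,-9.5,0,0,0,0,14.5,0,-6,0,0,0,0,16,0,-4,0,0,0,0,17.5,0,-2,0,0,0,0,18,0,-1.5,0,0,0,0,18,0,-1.5,0,0,0,0])

```text
clock: 22.3
tool_pos: [440.5, -400.8, 41.5]
ee_rot: [[0.572, -0.668, -0.476], [-0.511, -0.744, 0.43], [-0.642, -0.003, -0.767]]
contact_force: [0.3, 0.2, -1.1]
width: 13.6
```

```bash
python3 f.py
```

```text
22.3 [ 440.52 -400.77   41.52] F world [ 0.32  0.18 -1.08] F tool [ 0.79 -0.34  0.75] 13.6095074087656
```

Lowering in small steps until there is contact.

step_arm(plan=[0.6,0,0.8,0,0,0,0,1.3,0,1.5,0,0,0,0,1.9,0,2.3,0,0,0,0,1.9,0,2.3,0,0,0,0])

```text
clock: 22.8
tool_pos: [440.6, -400.9, 38.8]
ee_rot: [[0.572, -0.668, -0.476], [-0.511, -0.744, 0.43], [-0.642, -0.003, -0.767]]
contact_force: [-1.0, 0.0, 0.7]
width: 14.2
```

```bash
python3 f.py
```

```text
22.8 [ 440.62 -400.89   38.78] F world [-0.96  0.04  0.73] F tool [-1.04  0.61 -0.08] 14.184745784405504
```

step_arm(plan=[0.4,0,0.5,0,0,0,0,0.7,0,0.8,0,0,0,0,0.7,0,0.8,0,0,0,0])

```text
clock: 23.18
tool_pos: [440.9, -401.2, 38.3]
ee_rot: [[0.572, -0.668, -0.475], [-0.512, -0.744, 0.43], [-0.641, -0.003, -0.768]]
contact_force: [-0.2, -0.0, 3.7]
width: 13.8
```

```bash
python3 f.py
```

```text
23.175 [ 440.87 -401.2    38.3 ] F world [-0.2  -0.03  3.75] F tool [-2.5   0.15 -2.8 ] 13.792935829350768
```

There is contact with the floor at 3.7 N. Releasing.

step_arm(plan=[0,0,0,0,0,0,0.18,0,0,0,0,0,0,0.25,0,0,0,0,0,0,0.4,0,0,0,0,0,0,0.5,0,0,0,0,0,0,0.5,0,0,0,0,0,0,0.5])

```text
clock: 23.92
tool_pos: [440.9, -401.2, 38.2]
ee_rot: [[0.572, -0.668, -0.475], [-0.512, -0.744, 0.43], [-0.641, -0.003, -0.768]]
contact_force: [0.2, -0.7, -0.3]
width: 46.2
```

```bash
python3 both.py b3
```

```text
23.925 [ 440.9 -401.2   38.2] [[0.572, -0.668, -0.475], [-0.512, -0.744, 0.43], [-0.641, -0.003, -0.768]] [ 0.2 -0.7 -0.3] 46.20907596554465 [-46.6 -21.1 136.   14.   15.6  73.5]
```

View pics/b3.png

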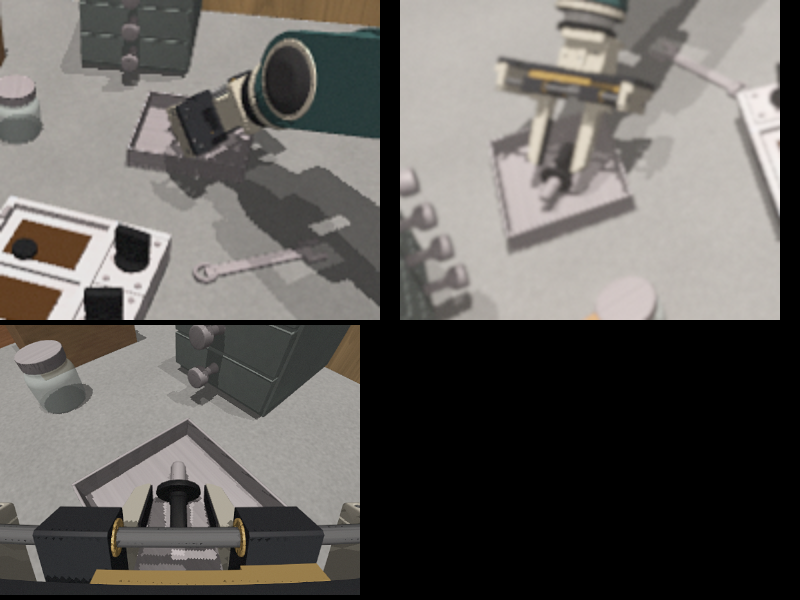

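The handle lies in the tray, between the opened fingers (wrist composite about (178,490)). I'll open wider and rise.

step_arm(plan=[0,0,0,0,0,0,0.75,0,0,0,0,0,0,0.75,0,0,0,0,0,0,0.75,-10,0,-12,0,0,0,0.75,-32,0,-38,0,0,0,0.75,-64,0,-77,0,0,0,0.75,-96,0,-115,0,0,0,0.75,-96,0,-115,0,0,0,0.75])

```text
clock: 25.08
tool_pos: [441.4, -402.4, 193.5]
ee_rot: [[0.575, -0.668, -0.472], [-0.515, -0.744, 0.426], [-0.636, -0.002, -0.772]]
contact_force: [-0.3, 0.4, -0.8]
width: 69.8
```

Run:
```python
from station import manip
from h import *
s=manip.sense(); print(s["clock"],s["tool_pos"].round(1),s["contact_force"].round(1),s["width"])
for n in ["scene","side"]:
    p,d=manip.read_camera(n); cv2.imwrite(f"pics/{n}2.png",p[:,:,::-1])
    m=manip.camera_model(n);P=cloud(d,m);x,y,z=P[...,0],P[...,1],P[...,2]
    sel=(p.max(2)<75)&(x>370)&(x<500)&(y>-450)&(y<-330)&(z>8)&(z<90)
    q=P[sel]; print(n,sel.sum(),np.median(q,0).round(1),"zmax",np.percentile(q[:,2],[50,95,100]).round(1))
```

```text
25.075 [ 441.4 -402.4  193.5] [-0.3  0.4 -0.8] 69.78112900610984
scene 196 [ 439.1 -388.8   36.4] zmax [36.4 47.5 49.1]
side 216 [ 432.  -386.7   31.7] zmax [31.7 46.7 48.8]
```

View pics/scene2.png

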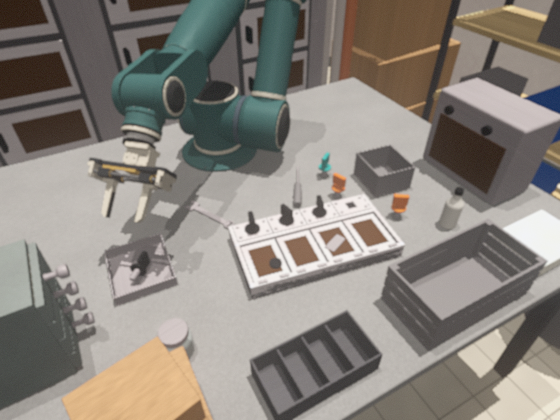

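View pics/side2.png

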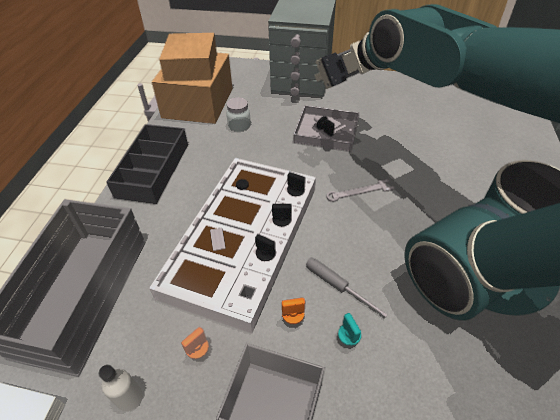

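The handle lies in the tray at side (325,125), highest point 49 mm. The three sound handles stand and the fourth seat is empty at (247,291). One last check that the other things haven't moved, then hand in.

```bash
python3 - <<'E'
from station import manip
from h import *
m=manip.camera_model("side")
out=[]
p1,d1=manip.read_camera("side")
for p,d in ((np.load("pics/side0_p.npy"),np.load("pics/side0_d.npy")),(p1,d1)):
    P=cloud(d,m);x,y,z=P[...,0],P[...,1],P[...,2]
    for yc in (-93,5,103):
        sel=(p.max(2)<70)&(z>60)&(z<110)&(abs(y-yc)<35)&(x>440)&(x<560)
        q=P[sel];print(sel.sum(),q.mean(0).round(1),np.percentile(q[:,2],98).round(1))
a=cv2.absdiff(np.load("pics/side0_p.npy"),p1).max(2)
for n,(u,v,w) in dict(leaf=(217,238,10),cap=(241,184,8),oil=(115,388,18),jar=(238,115,12),driver=(340,285,20),spanner=(355,190,20)).items(): print(n,np.median(a[v-w:v+w,u-w:u+w]))
print(manip.sense()["contact_force"])
E
python3 -c "
from station import manip; print(manip.hand_in())"
```

```text
207 [473.7 -91.2  82. ] 96.5
247 [490.1   7.3  82. ] 97.0
254 [505.6 106.   82.9] 96.0
213 [473.6 -91.2  81.5] 96.2
246 [490.2   7.2  82. ] 96.8
252 [505.8 105.9  83.2] 96.6
leaf 7.0
cap 5.0
oil 7.0
jar 6.0
driver 7.0
spanner 29.0
[0.29351897 1.61509633 0.21571026]
the job is handed in; nothing more can be done
None
```

The job is handed in: I found the loose handle and laid it in the steel tray, but the hand-in gave no verdict.

- **Finding the loose handle:** I pinched and wiggled all four handles. Three sprang back at about 2 to 2.7 N/mm, so they are sound. I pushed the right-end one only one way. The left-end handle moved more than 2 mm each way with under 1 N.
- **Moving it:** I lifted the left-end handle straight out and carried it above the others. I lowered it tilted until it touched the tray floor at about 4 N, then released it and backed away.
- **Final checks:** The handle lies inside the tray with its highest point about 49 mm above the table. The three sound handles are within about 0.5 mm of where they started. In the side view the hinge leaf, cap, bottle, jar and screwdriver look unchanged. The spanner's image patch differs, probably because the arm's shadow now falls on it; by eye it has not moved. The finish was at about 25 s, with the robot clear of everything.

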